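Shut and bolt the hot-tools chest

ROBOT

A 6-joint arm with a two-finger parallel gripper is mounted at the origin on the work surface. World frame = base frame: x ahead of the robot, y to its left, z up, the work surface at z = 0. Lengths are in mm, angles in rad, forces in N, time in s.
With the tool pointing down it reaches from about 275 to 1000 mm from the base axis. Payload 8.4 kg.
Tool frame: the origin (TCP) lies midway between the tips of the shut fingers; the grasp point (between the pads) lies 19 mm behind it; z points along the fingers, x is the direction in which the jaws open and shut, and the axes are right-handed (so a half turn about z gives the same grasp; the last joint's range is limited). The gripper opens to 85 mm and grips with 20 to 120 N. Pads are 22 mm wide; open, the fingers measure 114 mm over their backs; the gripper's body (76 mm by 85 mm) begins 54 mm behind the grasp point. The pads swing forward as they close: fully open they stand 13 mm farther back than shut.
Start: joints at [-1.311, 0.353, 1.633, -0, 1.155, -0.002], TCP at [161.761, -603.706, 231.281] pointing down, gripper open.
Joint ranges: [-2.63, 2.63], [-0.92, 2.1], [0.06, 2.66], [-1.3, 4.44], [0, 2.69], [-3.02, 3.02]. Speed limits (rad/s): [2.22, 2.22, 2.79, 3.14, 3.14, 3.14].

INTERFACE

Orientations are given as [roll, pitch, yaw] about the fixed x, y, z axes, in that order (R = Rz(yaw) Ry(pitch) Rx(roll)).
In Python, from rig import r, viewer, models gives the robot as it stands. The module is installed in compiled form; this text tells all that it offers.
- The arm moves only by the tool carry_out, never from a script. Its argument "targets" is a list of rows, each an object with "twist": the turn, a rotation vector about the tool's x, y, z in units of 90 degrees (1.0 is 90 degrees), a list of three; "delta_pos": the shift along the tool's x, y, z in units of 0.6 m (1.0 is 0.6 m), a list of three; "grip": the closure, from -1 (fully open) to 1 (shut), so that 0 is half open. A call has 1 to 5 rows; each row is the pose to reach, as a shift and turn from the pose commanded when the call began, along the tool's axes at that moment; what a row does not reach only later rows make up. A row lasts 1/12 s, in which the tool goes at most 41.7 mm and 7.16 degrees, less where a joint would pass 70% of its speed; a pose out of reach is approached as far as the arm can. A call with a number of a shift or a turn outside -1 to 1 is refused whole. A call with a gripper value outside its range is refused whole. The fingers move at their own pace and stop on an object; "newtons" is the grip in N (left out, the last holds). Time passes only in rows, so rows that repeat a pose let the fingers close. It gives the time, the measured TCP pose, the force and the opening at its end, in the units of the state.
- r.sense(): the state, without advancing time (a new reading comes with each control period).
- viewer.grab_frame(name): name is "side" or "top"; returns (picture, depth): 400x640x3 uint8, red, green, blue; 400x640 float32, mm along the optical axis (not along the pixel's ray), 0 where there is no reading.
- viewer.calibration(name): a dict with "mtx" (3x3 intrinsics, pixels), "extrinsics" (4x4, takes a point from camera to world coordinates). Camera axes: x right, y down, z forward; pixel columns grow to the right and rows downward; lengths in mm; the calibration is good to about 2 mm. A picture is of the moment at which its call begins. calibration takes no time and is no camera call.
- r.sign_off(): hands the job in, once; it reports no verdict.
Trained networks look in the newest picture that a camera, given by its name, has taken for a name from the list of things; names that differ only in an ending like _2 or _b are one class to them, and where a whole thing is asked for, a point or a joint stands for the part that bears it (a point fixed in the world has none). Each returns a list of dicts, best first, with "confidence" (0 to 1); they miss things now and then, are a little off and sometimes report something else, mostly with a low value. They report only what shows in the picture. A call takes as long as a camera call.
- models.cut_out(query, camera): "pixels" (400x640 bool, what is visible of it) and "position" ([column, row] in pixels, amid what is visible of it).
The state is a dict: "clock": time; "qpos": joint angles; "qvel": joint speeds; "joint_efforts": joint torques, N m; "eef_pos": TCP position; "tcp_rot": TCP orientation; "contact_force": force on the tool from outside, world axes, zero at the start; "wrist_torque": the same for the moment, N m; "opening": opening from 0.0 (shut) to 1.0 (fully open).
Only numpy, scipy, OpenCV 4.12 (cv2) and the standard library are available. Lean on these libraries where they do the work, as an engineer would, in place of code of your own. Each camera call takes 0.05 s, during which the arm holds its last target. There are 200 camera calls.

TASK

The hot tools have been put away, so make the plywood chest safe: press its lid fully shut, push the bolt all the way home into the keeper by its handle, then turn the handle right down into its side notch so that the bolt cannot work back. Only push and press: do not grip the handle's knob or lift the lid further open, and leave the things standing on and around the chest where they are.

Things in the scene. Friction and masses are not known exactly. Their poses are not given: they have to be found in the camera images.
- chest: Plywood chest fixed to the table, 260 (x) x 440 (y) x 150 mm high; origin at the centre of its underside, z up, front faces its own -x, towards the robot. Its top is in two parts: a fixed deck on the left (y 110 to 220 mm) and the hinged lid on the right (y -220 to 107 mm), both over the whole depth and 12 mm thick. A steel barrel bolt is screwed on the lid, lying along y at x = -75 mm.
- lid (a joint): Opening angle of the lid, rad: 0 shut (level with the deck); starts ajar at 0.25 to 0.6; stop at 1.4. Hinged on its far edge (chest x = 130, z = 150 mm), so the front edge stands up; a friction stay holds it where it is left. A downward press of about 1 to 6 N on its front half moves it. The bolt and barrel ride on the lid.
- lid_bare (a point): Point on the lid's upper face, clear of the bolt, a good place to press: chest x = -50, y = -165 mm, z = 150 mm with the lid shut. Moves with the lid.
- bolt (a joint): Travel of the bolt's 16 mm rod, m: 0 withdrawn, 0.06 fully home (stop), growing towards the chest's +y (the keeper); starts at 0 to 0.02. Slides with 4 N of friction and stays where it is left. The handle's stem stands at chest y = -45 mm + this travel: 15 mm when home. The rod can enter the keeper only with the lid shut.
- notch (a point): On the rod's axis, abreast of the notch (chest x = -75, y = 15, z = 165 mm, lid shut; rides on the lid, 15 mm over it). The barrel round the axis is 27 mm across, on a 50 mm wide plate, from y = -110 to 90 mm. Its L-shaped slot, 10 mm wide, runs along the top and ends here in a 12 mm wide notch cut down its side that faces chest +x, away from the robot.
- handle (a joint): Turn of the handle about the rod, rad: 0 upright in the slot (square to the lid), growing as it is pushed over towards the chest's +x, away from the robot; 1.5 fully down in the notch (stop). The slot keeps it within about 0.12 of upright unless the bolt is within 3 mm of home. About 1 N at the knob turns it; it stays where it is left, and in the notch it blocks the bolt.
- knob (a point): Centre of the round knob, 17 mm across, at the end of the handle's 8 mm stem, 38 mm from the rod's axis. Lid shut and handle upright: 53 mm above the lid. Handle down: 38 mm to the chest's +x of the axis and about 18 mm above the lid.
- keeper (a point): Centre of the hole of the steel keeper on the deck that the rod enters, 165 mm above the table; a bridge 36 mm wide (x), 25 mm long (y), its top 30 mm above the deck.
- thread_reel: Loose thread reel standing on the deck, 38 mm wide, 50 mm tall; origin under its centre. Bystander.
- pin_tin: Loose flat round tin on the deck, 64 mm wide, 22 mm tall; origin under its centre. Bystander.
- mug: Loose white mug right of the chest, 80 mm wide, 92 mm tall; origin under its centre. Bystander.
- glue_pot: Loose jar left of the chest, 60 mm wide, 75 mm tall; origin under its centre. Bystander.
- scissors: Loose scissors lying in front of the chest, 180 mm long, 12 mm thick; origin under the rivet. Bystander.

How it is judged:
By the outcome, as a careful person would: the job done as asked, in the order asked, and still so for the second after the job is handed in, with the robot touching nothing.
It also fails if it takes over 48 s, if anything falls off the work surface, if the arm or the gripper's body presses on something with over 40 N, if the wrist force passes 120 N, or if a joint passes its speed limit or range.

## Working session

There is one attempt and no reset: what is moved stays moved. The work goes in short steps, Python scripts to look and compute and a tool call to move; the robot and the scene stay as the last step left them, time stands still between calls to the robot, and variables do not carry over. Pictures are saved under pics/ and viewed, about 8 in all and at most 12, crops included, and the job is handed in when it is done.

Besides the shell and the picture viewer there is one more tool, called after "Emit:" as name(argument=value, ...) on one line, values as JSON. carry_out: Moves the arm, as the interface text tells. Shifts and turns lie within -1 to 1; 1 stands for 0.6 m of shift or 90 degrees of turn. Its arguments: {"type":"object","properties":{"targets":{"type":"array","items":{"type":"object","properties":{"twist":{"type":"array","items":{"type":"number","minimum":-1,"maximum":1}},"delta_pos":{"type":"array","items":{"type":"number","minimum":-1,"maximum":1}},"grip":{"type":"number"}}}},"newtons":{"type":"number"}},"required":["targets"]}

```bash
mkdir -p pics; cat > h.py <<'E'
import numpy as np, cv2
from rig import r, viewer, models
def world(cam,u,v,d):
    c=viewer.calibration(cam);K=np.array(c["mtx"]);T=np.array(c["extrinsics"])
    u,v,d=map(np.asarray,(u,v,d))
    P=np.stack([(u-K[0,2])/K[0,0]*d,(v-K[1,2])/K[1,1]*d,d],-1)
    return P@T[:3,:3].T+T[:3,3]
def cloud(cam,dep):
    v,u=np.mgrid[0:400,0:640];return world(cam,u,v,dep)
def proj(cam,p):
    c=viewer.calibration(cam);K=np.array(c["mtx"]);T=np.linalg.inv(np.array(c["extrinsics"]))
    q=K@(T[:3,:3]@np.asarray(p,float)+T[:3,3]);return q[:2]/q[2]
def save(name,img,crop=None,s=1):
    if crop: img=img[crop[1]:crop[3],crop[0]:crop[2]]
    cv2.imwrite("pics/"+name,cv2.resize(img[:,:,::-1].copy(),None,fx=s,fy=s,interpolation=cv2.INTER_CUBIC))
E
python3 - <<'E'
from h import *
np.set_printoptions(precision=1,suppress=True)
for cam in("side","top"):
    im,d=viewer.grab_frame(cam);save(cam+"0.png",im);np.save(cam+"0.npy",d)
    print(cam,np.array(viewer.calibration(cam)["extrinsics"]))
    W=cloud(cam,d)
    for n in("chest","lid","lid_bare","knob","notch","keeper","handle","thread_reel","pin_tin","mug","glue_pot","scissors"):
        for o in models.cut_out(n,cam)[:2]:
            m=o["pixels"]&(d>0);p=o["position"]
            print(n,round(o["confidence"],2),np.round(p),m.sum(),np.median(W[m],0) if m.any() else "")
print(r.sense())
E
```

```text
side [[  -0.8    0.5   -0.4 1046.2]
 [   0.6    0.6   -0.5  623.3]
 [   0.    -0.7   -0.7  948.4]
 [   0.     0.     0.     1. ]]
chest 0.81 [285. 202.] 20008 [644.5  42.3 158.9]
chest 0.36 [269. 166.] 10679 [628.6 -36.  213.4]
lid 0.82 [273. 165.] 10442 [628.2 -36.1 214.5]
lid_bare 0.73 [271. 168.] 10647 [628.8 -36.7 213.6]
notch 0.97 [271. 168.] 10486 [628.9 -36.9 213.9]
notch 0.65 [375. 282.] 751 [584.  294.3  63.8]
keeper 0.68 [284. 201.] 20107 [644.5  42.4 158.7]
handle 0.44 [375. 282.] 722 [584.7 293.6  64.9]
handle 0.37 [284. 139.] 57 [590.6 -29.2 297.8]
thread_reel 0.72 [291. 233.] 369 [701.2 132.7 190.5]
pin_tin 0.71 [325. 230.] 587 [636.4 170.  171.6]
glue_pot 0.77 [376. 285.] 767 [584.1 294.3  62.3]
glue_pot 0.51 [284. 139.] 60 [590.4 -29.4 297.9]
scissors 0.49 [373. 199.] 106 [344.5  68.5   7.4]
top [[ -0.   -1.    0.1 452.4]
 [ -1.    0.   -0.   29.4]
 [  0.   -0.1  -1.  901.8]
 [  0.    0.    0.    1. ]]
chest 0.69 [342. 180.] 25749 [584.9 -25.  192.2]
lid 0.75 [365. 170.] 17103 [603.4 -65.9 227.9]
lid 0.55 [351. 169.] 95 [587.8 -36.5 302.9]
lid_bare 0.62 [365. 170.] 17026 [603.2 -65.9 228.2]
knob 0.51 [351. 169.] 69 [588.6 -35.2 303.6]
notch 0.91 [366. 169.] 16918 [603.3 -66.5 228.2]
keeper 0.81 [339. 177.] 25601 [584.3 -25.6 192.7]
thread_reel 0.62 [270. 130.] 409 [692.4 119.8 199.4]
pin_tin 0.91 [249. 165.] 755 [629.5 159.9 172.1]
mug 0.66 [458. 232.] 993 [ 496.5 -320.4   48.7]
glue_pot 0.95 [210. 202.] 635 [566.5 273.3  73.9]
scissors 0.72 [304. 255.] 780 [435.8  60.3   9.2]
{'clock': 1.3, 'qpos': array([-1.3,  0.4,  1.6,  0. ,  1.2, -0. ]), 'qvel': array([-0., -0., -0.,  0.,  0., -0.]), 'joint_efforts': array([ -0. , -60.5, -34.2,  -0. ,   0. ,   0. ]), 'eef_pos': array([ 161.8, -603.7,  231.3]), 'tcp_rot': array([-3.1, -0. , -1.3]), 'contact_force': array([ 0. ,  0.5, -0.1]), 'wrist_torque': array([ 0., -0.,  0.]), 'opening': 1.0017741811934866}
```

View pics/top0.png

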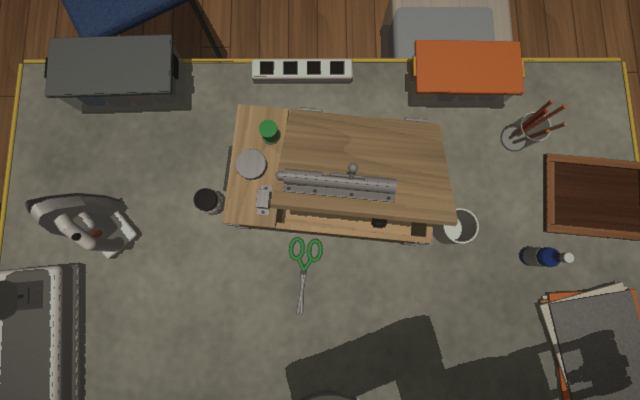

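View pics/side0.png

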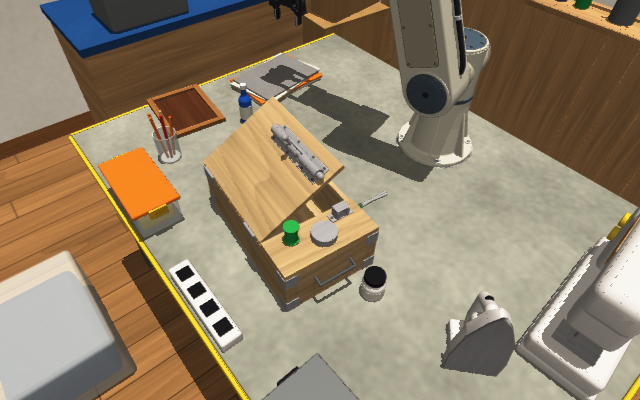

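```bash
python3 - <<'E'
from h import *
np.set_printoptions(precision=1,suppress=True)
for cam in("side","top"):
    W=cloud(cam,np.load(cam+"0.npy"))
    z=W[...,2];m=(abs(z-150)<7)&(W[...,0]>400)&(W[...,0]<900)&(W[...,1]>20)&(W[...,1]<260)
    mm=m.astype(np.uint8);n,l,s,_=cv2.connectedComponentsWithStats(mm);k=1+s[1:,4].argmax();m=l==k
    P=W[m];print(cam,m.sum(),P.mean(0),cv2.minAreaRect(P[:,:2].astype(np.float32)),cv2.boxPoints(cv2.minAreaRect(P[:,:2].astype(np.float32))))
    # lid plane
    o=models.cut_out("lid",cam)[0];L=W[o["pixels"]&(z>120)]
    for _ in range(4):
        c=np.median(L,0);A=np.c_[L[:,:2],np.ones(len(L))];x=np.linalg.lstsq(A,L[:,2],rcond=None)[0];e=L[:,2]-A@x;L=L[abs(e)<max(4,e.std())]
    print("plane",x,"angle",np.arctan(np.hypot(x[0],x[1])),"dir",np.degrees(np.arctan2(-x[1],-x[0])),len(L),cv2.boxPoints(cv2.minAreaRect(L[:,:2].astype(np.float32))))
E
```

```text
side 3640 [653.1 158.4 150.2] ((634.327880859375, 123.95156860351562), (179.570068359375, 268.0820007324219), 83.88973999023438) [[491.5  48.9]
 [758.1  20.4]
 [777.2 199. ]
 [510.6 227.5]]
plane [ -0.6   0.1 572.9] angle 0.5169527597768669 dir -6.267033704795092 8661 [[ 495.7 -216.8]
 [ 721.6 -242.8]
 [ 759.6   86.9]
 [ 533.7  112.9]]
top 4561 [630.5 157.7 150.4] ((634.5510864257812, 153.3385009765625), (110.83982849121094, 260.42596435546875), 83.8986587524414) [[499.2 112.1]
 [758.1  84.4]
 [769.9 194.6]
 [511.  222.3]]
plane [ -0.6   0.1 573. ] angle 0.5163252684582939 dir -6.148123877420639 14423 [[ 495.1 -219.4]
 [ 723.2 -243.8]
 [ 758.    81.8]
 [ 530.   106.2]]
```

Chest origin is about (617, -11) with yaw -6.1°, and the lid is at 0.517 rad. The pictures agree: in the top view the knob is at (351,169), the keeper at about (263,200), and the reel and tin are on the deck at left. I'll close the fingers, rise, and square the tool to the chest (tool x = chest -y, tool y = chest -x).

Emit:
carry_out(targets=[{"delta_pos": [-0.15, -0.212, -0.14], "twist": [0, 0, 0.233], "grip": 1}, {"delta_pos": [-0.15, -0.212, -0.14], "twist": [0, 0, 0.233], "grip": 1}, {"delta_pos": [-0.15, -0.212, -0.14], "twist": [0, 0, 0.233], "grip": 1}, {"delta_pos": [-0.15, -0.212, -0.14], "twist": [0, 0, 0.233], "grip": 1}, {"delta_pos": [-0.15, -0.212, -0.14], "twist": [0, 0, 0.233], "grip": 1}])

```text
clock: 1.82
eef_pos: [264.3, -481.5, 318.6]
tcp_rot: [-3.138, -0.002, -1.674]
contact_force: [0.1, -1.3, 0.4]
opening: 0.294
```

```bash
cat >> h.py <<'E'
O=np.array([616.9,-10.7]);Y=np.radians(-6.1);RC=np.array([[np.cos(Y),-np.sin(Y)],[np.sin(Y),np.cos(Y)]])
def chest(p):
    p=np.asarray(p,float);q=p.copy();q[...,:2]=(p[...,:2]-O)@RC;return q
def go(c):  # units in current tool axes to reach chest-frame TCP c
    from scipy.spatial.transform import Rotation as R
    s=r.sense();w=np.r_[O+RC@np.array(c[:2]),c[2]]
    M=R.from_euler("xyz",s["tcp_rot"]).as_matrix()
    print("clock",round(s["clock"],2),"chest TCP",chest(s["eef_pos"]).round(1),"yaw",np.degrees(s["tcp_rot"]).round(1),"F",np.round(s["contact_force"],1),"units",(M.T@(w-s["eef_pos"])/600).round(3))
E
python3 -c "
from h import *;go([-40,-165,300])"
```

```text
clock 1.82 chest TCP [-300.6 -505.6  318.6] yaw [-1.798e+02 -1.000e-01 -9.590e+01] F [ 0.1 -1.3  0.4] units [-0.566 -0.436  0.031]
```

Emit:
carry_out(targets=[{"delta_pos": [-0.27, -0.21, 0], "grip": 1}, {"delta_pos": [-0.27, -0.21, 0], "grip": 1}, {"delta_pos": [-0.27, -0.21, 0], "grip": 1}, {"delta_pos": [-0.27, -0.21, 0], "grip": 1}, {"delta_pos": [-0.27, -0.21, 0], "grip": 1}])

```text
schema error: expected keys twist, delta_pos, grip
```

Emit:
carry_out(targets=[{"delta_pos": [-0.27, -0.21, 0], "grip": 1}, {"delta_pos": [-0.27, -0.21, 0], "grip": 1}, {"delta_pos": [-0.27, -0.21, 0], "grip": 1}, {"delta_pos": [-0.27, -0.21, 0], "grip": 1}, {"delta_pos": [-0.27, -0.21, 0], "grip": 1}])

```text
schema error: expected keys twist, delta_pos, grip
```

```bash
python3 -c "
from h import *;go([-40,-165,260])"
```

```text
clock 1.82 chest TCP [-300.6 -505.6  318.6] yaw [-1.798e+02 -1.000e-01 -9.590e+01] F [ 0.1 -1.3  0.4] units [-0.566 -0.436  0.098]
```

Emit:
carry_out(targets=[{"delta_pos": [-0.27, -0.21, 0], "twist": [0, 0, 0], "grip": 1}, {"delta_pos": [-0.27, -0.21, 0], "twist": [0, 0, 0], "grip": 1}, {"delta_pos": [-0.27, -0.21, 0], "twist": [0, 0, 0], "grip": 1}, {"delta_pos": [-0.27, -0.21, 0], "twist": [0, 0, 0], "grip": 1}, {"delta_pos": [-0.27, -0.21, 0], "twist": [0, 0, 0], "grip": 1}])

```text
clock: 2.23
eef_pos: [404.5, -334.2, 315.4]
tcp_rot: [-3.141, -0.0, -1.675]
contact_force: [0.3, -0.9, 0.7]
opening: 0.001
```

Emit:
carry_out(targets=[{"delta_pos": [-0.27, -0.21, 0], "twist": [0, 0, 0], "grip": 1}, {"delta_pos": [-0.27, -0.21, 0], "twist": [0, 0, 0], "grip": 1}, {"delta_pos": [-0.27, -0.21, 0], "twist": [0, 0, 0], "grip": 1}, {"delta_pos": [-0.27, -0.21, 0], "twist": [0, 0, 0], "grip": 1}, {"delta_pos": [-0.27, -0.21, 0], "twist": [0, 0, 0], "grip": 1}])

```text
clock: 2.65
eef_pos: [547.0, -186.0, 315.3]
tcp_rot: [-3.141, -0.0, -1.674]
contact_force: [0.5, -1.0, 0.2]
opening: 0.003
```

```bash
python3 -c "
from h import *;go([-40,-165,260])"
```

```text
clock 2.65 chest TCP [ -50.9 -181.7  315.3] yaw [-180.    -0.   -95.9] F [ 0.5 -1.   0.2] units [-0.028 -0.018  0.092]
```

Emit:
carry_out(targets=[{"delta_pos": [-0.026, -0.017, 0.05], "twist": [0, 0, 0], "grip": 1}, {"delta_pos": [-0.026, -0.017, 0.09], "twist": [0, 0, 0], "grip": 1}, {"delta_pos": [-0.026, -0.017, 0.105], "twist": [0, 0, 0], "grip": 1}, {"delta_pos": [-0.026, -0.017, 0.12], "twist": [0, 0, 0], "grip": 1}, {"delta_pos": [-0.026, -0.017, 0.135], "twist": [0, 0, 0], "grip": 1}])

```text
clock: 3.07
eef_pos: [557.6, -174.1, 234.6]
tcp_rot: [-3.141, -0.0, -1.675]
contact_force: [-0.1, 0.2, 2.6]
opening: 0.001
```

Emit:
carry_out(targets=[{"delta_pos": [0, 0, 0.015], "twist": [0, 0, 0], "grip": 1}, {"delta_pos": [0, 0, 0.03], "twist": [0, 0, 0], "grip": 1}, {"delta_pos": [0, 0, 0.045], "twist": [0, 0, 0], "grip": 1}, {"delta_pos": [0, 0, 0.06], "twist": [0, 0, 0], "grip": 1}, {"delta_pos": [0, 0, 0.075], "twist": [0, 0, 0], "grip": 1}])

```text
clock: 3.48
eef_pos: [557.3, -173.7, 188.6]
tcp_rot: [-3.141, -0.0, -1.675]
contact_force: [-0.4, 0.0, 2.0]
opening: 0.002
```

```bash
python3 -c "
from h import *;go([-40,-165,150])"
```

```text
clock 3.48 chest TCP [ -42.  -168.4  188.6] yaw [-180.   -0.  -96.] F [-0.4  0.   2. ] units [-0.006 -0.003  0.064]
```

Emit:
carry_out(targets=[{"delta_pos": [0, 0, 0.015], "twist": [0, 0, 0], "grip": 1}, {"delta_pos": [0, 0, 0.03], "twist": [0, 0, 0], "grip": 1}, {"delta_pos": [0, 0, 0.043], "twist": [0, 0, 0], "grip": 1}, {"delta_pos": [0, 0, 0.053], "twist": [0, 0, 0], "grip": 1}, {"delta_pos": [0, 0, 0.06], "twist": [0, 0, 0], "grip": 1}])

```text
clock: 3.9
eef_pos: [557.1, -173.2, 152.2]
tcp_rot: [3.141, 0.0, -1.675]
contact_force: [-0.4, -0.3, 2.5]
opening: 0.002
```

Emit:
carry_out(targets=[{"delta_pos": [0, 0, 0.003], "twist": [0, 0, 0], "grip": 1}, {"delta_pos": [0, 0, 0.005], "twist": [0, 0, 0], "grip": 1}, {"delta_pos": [0, 0, 0.006], "twist": [0, 0, 0], "grip": 1}, {"delta_pos": [0, 0, 0.007], "twist": [0, 0, 0], "grip": 1}, {"delta_pos": [0, 0, 0.007], "twist": [0, 0, 0], "grip": 1}])

```text
clock: 4.32
eef_pos: [557.4, -173.3, 150.0]
tcp_rot: [-3.141, 0.0, -1.675]
contact_force: [-3.6, 1.6, 7.9]
opening: 0.001
```

Emit:
carry_out(targets=[{"delta_pos": [0, 0, 0.001], "twist": [0, 0, 0], "grip": 1}, {"delta_pos": [0, 0, 0.001], "twist": [0, 0, 0], "grip": 1}, {"delta_pos": [0, 0, -0.02], "twist": [0, 0, 0], "grip": 1}, {"delta_pos": [0, 0, -0.08], "twist": [0, 0, 0], "grip": 1}, {"delta_pos": [0, 0, -0.13], "twist": [0, 0, 0], "grip": 1}])

```text
clock: 4.73
eef_pos: [557.3, -173.3, 228.5]
tcp_rot: [3.141, 0.0, -1.675]
contact_force: [1.4, 0.1, -0.5]
opening: -0.002
```

```bash
cat > look.py <<'E'
from h import *
import sys
np.set_printoptions(precision=1,suppress=True)
t=sys.argv[1]
ims=[]
for cam in("side","top"):
    im,d=viewer.grab_frame(cam);W=cloud(cam,d);C=chest(W)
    m=(d>0)&(abs(C[...,0]-40)<60)&(C[...,1]>-200)&(C[...,1]<80)&(abs(C[...,2]-150)<15)
    A=C[m];x=np.linalg.lstsq(np.c_[A[:,0],np.ones(len(A))],A[:,2],rcond=None)[0];print(cam,"lid slope",-x[0],"z0",x[1])
    k=(d>0)&(abs(C[...,0]+75)<18)&(abs(C[...,1]+5)<70)&(C[...,2]>186)&(C[...,2]<216)
    if k.any(): print(" over barrel",k.sum(),np.median(C[k],0),C[k].min(0),C[k].max(0))
    for n in("knob","handle","thread_reel","pin_tin","mug","glue_pot","scissors"):
        for o in models.cut_out(n,cam)[:1]:
            q=o["pixels"]&(d>0);print(" ",n,round(o["confidence"],2),np.round(o["position"]),q.sum(),"chest",np.median(C[q],0),"world",np.median(W[q],0))
    u,v=proj(cam,np.r_[O+RC@np.array([-60,0]),165]).astype(int)
    ims.append(cv2.resize(im[max(v-50,0):v+50,u-65:u+65],(520,400),interpolation=cv2.INTER_CUBIC)[:290 if 0 else 400])
save(t+".png",np.vstack(ims),s=.74)
E
python3 look.py a; python3 -c "
from h import *;go([-75,-70,250])"
```

```text
side lid slope 0.0008087563697909543 z0 150.0333155276838
 over barrel 39 [-73.4 -20.7 206.2] [-81.1 -33.5 187.2] [-67.4 -16.1 213.5]
  handle 0.38 [304. 161.] 40 chest [-73.5 -21.  205.5] world [541.4 -23.6 205.5]
  thread_reel 0.68 [294. 230.] 341 chest [ 68.8 151.7 196.8] world [701.5 132.7 196.8]
  pin_tin 0.75 [326. 231.] 611 chest [ -1.  181.9 171.5] world [635.3 169.8 171.5]
  mug 0.59 [257. 133.] 221 chest [ -88.8 -327.5   77.6] world [ 493.3 -327.1   77.6]
  glue_pot 0.95 [375. 278.] 745 chest [-65.1 299.6  65.2] world [584.2 293.8  65.2]
top lid slope -0.0005951439507799455 z0 150.2638147561571
 over barrel 59 [-76.4 -28.8 209. ] [-83.6 -35.8 204.1] [-67.8 -21.6 213.5]
  knob 0.57 [346. 204.] 59 chest [-76.4 -28.8 209. ] world [537.8 -31.6 209. ]
  thread_reel 0.72 [332. 207.] 108 chest [-75.3  -4.9 173.8] world [542.6  -7.6 173.8]
  pin_tin 0.93 [253. 166.] 747 chest [ -6.4 171.1 171.9] world [629.1 160.  171.9]
  mug 0.54 [433. 229.] 84 chest [ -90.2 -261.4   35.3] world [ 499.5 -261.9   35.3]
  glue_pot 0.79 [210. 202.] 609 chest [-79.  276.8  74. ] world [568.3 273.2  74. ]
  scissors 0.58 [302. 255.] 793 chest [-182.9   44.7    9.2] world [440.6  60.1   9.2]
clock 5.53 chest TCP [ -41.9 -168.1  226.9] yaw [180.   0. -96.] F [-0.3  0.4  0.1] units [-0.164  0.055 -0.039]
```

View pics/a.png

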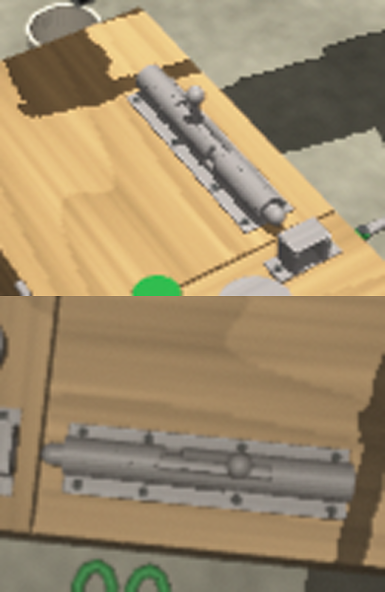

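The lid reads level (slope below 0.001 in both cameras). The knob stands upright at chest (-76, -28): crop pixels about (197,97) in the side view and (238,465) in the top view. Next I move in behind it.

Emit:
carry_out(targets=[{"delta_pos": [-0.06, 0.02, 0], "twist": [0, 0, 0], "grip": 1}, {"delta_pos": [-0.12, 0.04, 0], "twist": [0, 0, 0], "grip": 1}, {"delta_pos": [-0.16, 0.055, 0.01], "twist": [0, 0, 0], "grip": 1}, {"delta_pos": [-0.16, 0.055, 0.04], "twist": [0, 0, 0], "grip": 1}, {"delta_pos": [-0.16, 0.055, 0.063], "twist": [0, 0, 0], "grip": 1}])

```text
clock: 5.95
eef_pos: [534.5, -73.0, 189.2]
tcp_rot: [-3.141, 0.0, -1.673]
contact_force: [-0.1, -0.1, -0.5]
opening: -0.002
```

Emit:
carry_out(targets=[{"delta_pos": [-0.01, 0, 0], "twist": [0, 0, 0], "grip": 1}, {"delta_pos": [-0.02, 0, 0], "twist": [0, 0, 0], "grip": 1}, {"delta_pos": [-0.03, 0, 0], "twist": [0, 0, 0], "grip": 1}, {"delta_pos": [-0.04, 0, 0], "twist": [0, 0, 0], "grip": 1}, {"delta_pos": [-0.05, 0, 0], "twist": [0, 0, 0], "grip": 1}])

```text
clock: 6.37
eef_pos: [538.4, -44.7, 190.2]
tcp_rot: [-3.14, -0.001, -1.675]
contact_force: [-0.1, -4.9, 1.4]
opening: -0.001
```

```bash
python3 -c "
from h import *;go([-75,-8,188])"
```

```text
clock 6.37 chest TCP [-74.4 -42.2 190.2] yaw [-1.799e+02 -1.000e-01 -9.600e+01] F [-0.1 -4.9  1.4] units [-0.057  0.001  0.004]
```

Emit:
carry_out(targets=[{"delta_pos": [-0.01, 0, 0], "twist": [0, 0, 0], "grip": 1}, {"delta_pos": [-0.02, 0, 0], "twist": [0, 0, 0], "grip": 1}, {"delta_pos": [-0.03, 0, 0], "twist": [0, 0, 0], "grip": 1}, {"delta_pos": [-0.037, 0, 0], "twist": [0, 0, 0], "grip": 1}, {"delta_pos": [-0.042, 0, 0], "twist": [0, 0, 0], "grip": 1}])

```text
clock: 6.78
eef_pos: [540.6, -19.0, 189.5]
tcp_rot: [-3.141, 0.0, -1.675]
contact_force: [0.5, -4.8, 2.5]
opening: -0.002
```

Emit:
carry_out(targets=[{"delta_pos": [-0.004, 0, 0], "twist": [0, 0, 0], "grip": 1}, {"delta_pos": [-0.007, 0, 0], "twist": [0, 0, 0], "grip": 1}, {"delta_pos": [-0.009, 0, 0], "twist": [0, 0, 0], "grip": 1}, {"delta_pos": [-0.011, 0, 0], "twist": [0, 0, 0], "grip": 1}, {"delta_pos": [-0.013, 0, 0], "twist": [0, 0, 0], "grip": 1}])

```text
clock: 7.2
eef_pos: [541.1, -11.8, 189.2]
tcp_rot: [3.141, -0.0, -1.675]
contact_force: [0.4, -3.7, 3.2]
opening: 0.001
```

```bash
python3 -c "
from h import *;go([-75,-8,188])"
```

```text
clock 7.2 chest TCP [-75.3  -9.1 189.2] yaw [180.  -0. -96.] F [ 0.4 -3.7  3.2] units [-0.002 -0.     0.002]
```

Still sliding at about 4 N, so I'll continue gently until it stops.

Emit:
carry_out(targets=[{"delta_pos": [-0.002, 0, 0], "twist": [0, 0, 0], "grip": 1}, {"delta_pos": [-0.004, 0, 0], "twist": [0, 0, 0], "grip": 1}, {"delta_pos": [-0.006, 0, 0], "twist": [0, 0, 0], "grip": 1}, {"delta_pos": [-0.008, 0, 0], "twist": [0, 0, 0], "grip": 1}, {"delta_pos": [-0.008, 0, 0], "twist": [0, 0, 0], "grip": 1}])

```text
clock: 7.62
eef_pos: [541.6, -7.8, 189.3]
tcp_rot: [-3.142, -0.002, -1.674]
contact_force: [-0.1, -8.4, 2.4]
opening: -0.004
```

Emit:
carry_out(targets=[{"delta_pos": [-0.001, 0, 0], "twist": [0, 0, 0], "grip": 1}, {"delta_pos": [-0.002, 0, 0], "twist": [0, 0, 0], "grip": 1}, {"delta_pos": [-0.003, 0, 0], "twist": [0, 0, 0], "grip": 1}, {"delta_pos": [-0.003, 0, 0], "twist": [0, 0, 0], "grip": 1}])

```text
clock: 7.95
eef_pos: [541.6, -7.3, 189.4]
tcp_rot: [3.142, -0.004, -1.674]
contact_force: [-1.7, -16.8, 4.1]
opening: -0.001
```

The bolt hit its stop: 0.5 mm moved under 17 N. The TCP offset matches the knob at y = 15. Next I move round to the robot side of the knob.

Emit:
carry_out(targets=[{"delta_pos": [0.03, 0, 0], "twist": [0, 0, 0], "grip": 1}, {"delta_pos": [0.03, 0.03, 0], "twist": [0, 0, 0], "grip": 1}, {"delta_pos": [0.03, 0.065, 0], "twist": [0, 0, 0], "grip": 1}, {"delta_pos": [0, 0.065, 0], "twist": [0, 0, 0], "grip": 1}, {"delta_pos": [-0.03, 0.065, 0], "twist": [0, 0, 0], "grip": 1}])

```text
clock: 8.37
eef_pos: [503.2, 17.2, 188.8]
tcp_rot: [3.14, 0.001, -1.677]
contact_force: [0.4, 0.6, 0.3]
opening: 0.002
```

```bash
python3 look.py b | grep -E "slope|barrel|knob|handle"; python3 -c "
from h import *;go([-95,15,192])"
```

```text
side lid slope -0.0007609614318149192 z0 149.90795942307443
 over barrel 43 [-72.8  22.4 205.7] [-81.4  15.  186.6] [-68.   28.4 212.8]
  knob 0.34 [272. 182.] 8748 chest [  7.8 -30.2 150.2] world [621.  -42.2 150.2]
  handle 0.55 [312. 172.] 43 chest [-73.2  22.3 205.4] world [546.6  19.2 205.4]
top lid slope -0.0009317855534019014 z0 150.2329201877731
clock 9.17 chest TCP [-114.3   15.3  189.3] yaw [180.   0. -96.] F [-0.2 -0.3 -0.6] units [ 0.001 -0.032 -0.005]
```

View pics/b.png

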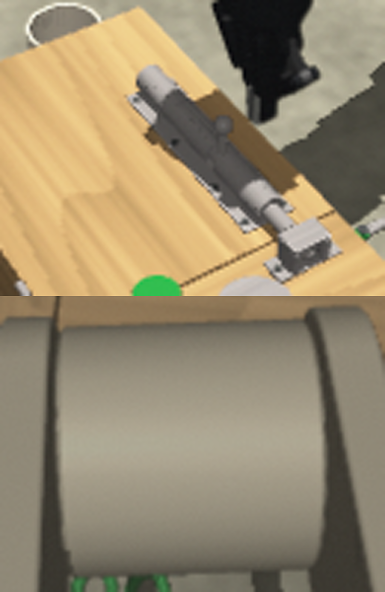

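The side view shows the rod in the keeper (crop about (300,235)) and the knob still upright (about (224,127)). It moved 43 mm, so travel is about 60 mm. Now I push it over in +x.

Emit:
carry_out(targets=[{"delta_pos": [0, -0.02, 0.006], "twist": [0, 0, 0], "grip": 1}, {"delta_pos": [0, -0.032, 0.006], "twist": [0, 0, 0], "grip": 1}, {"delta_pos": [0, -0.042, 0.006], "twist": [0, 0, 0], "grip": 1}, {"delta_pos": [0, -0.052, 0.006], "twist": [0, 0, 0], "grip": 1}, {"delta_pos": [0, -0.062, 0.006], "twist": [0, 0, 0], "grip": 1}])

```text
clock: 9.58
eef_pos: [542.2, 12.8, 185.3]
tcp_rot: [3.14, -0.0, -1.675]
contact_force: [-2.4, 0.2, -0.4]
opening: -0.002
```

Emit:
carry_out(targets=[{"delta_pos": [0, -0.007, 0], "twist": [0, 0, 0], "grip": 1}, {"delta_pos": [0, -0.014, 0], "twist": [0, 0, 0], "grip": 1}, {"delta_pos": [0, -0.02, 0], "twist": [0, 0, 0], "grip": 1}, {"delta_pos": [0, -0.02, 0], "twist": [0, 0, 0], "grip": 1}])

```text
clock: 9.92
eef_pos: [554.4, 11.5, 185.6]
tcp_rot: [-3.142, -0.0, -1.675]
contact_force: [-0.1, -0.1, 0.3]
opening: -0.001
```

```bash
python3 -c "
from h import *;go([-33,15,215])
im,d=viewer.grab_frame('side');C=chest(cloud('side',d))
k=(d>0)&(C[...,0]>-60)&(C[...,0]<-20)&(abs(C[...,1]-15)<16)&(C[...,2]>160)&(C[...,2]<206)
print(k.sum(),np.median(C[k],0),C[k].min(0),C[k].max(0))"
```

```text
clock 9.92 chest TCP [-64.5  15.5 185.6] yaw [-180.   -0.  -96.] F [-0.1 -0.1  0.3] units [ 0.001 -0.053 -0.049]
66 [-49.95157967  23.11665796 193.79954112] [-59.44686017  14.21230724 175.55661265] [-36.87573866  30.78748094 205.84921492]
```

Handle is about 50° over. I'll back off a touch, rise, go over the knob and press down.

Emit:
carry_out(targets=[{"delta_pos": [0, 0.01, 0], "twist": [0, 0, 0], "grip": 1}, {"delta_pos": [0, 0.01, -0.06], "twist": [0, 0, 0], "grip": 1}, {"delta_pos": [0, -0.05, -0.06], "twist": [0, 0, 0], "grip": 1}, {"delta_pos": [0, -0.056, -0.06], "twist": [0, 0, 0], "grip": 1}, {"delta_pos": [0, -0.056, -0.03], "twist": [0, 0, 0], "grip": 1}])

```text
clock: 10.38
eef_pos: [591.4, 8.0, 207.5]
tcp_rot: [-3.133, 0.001, -1.675]
contact_force: [0.2, -1.1, -0.1]
opening: 0.001
```

Emit:
carry_out(targets=[{"delta_pos": [0, 0, 0.01], "twist": [0, 0, 0], "grip": 1}, {"delta_pos": [0, 0, 0.02], "twist": [0, 0, 0], "grip": 1}, {"delta_pos": [0, 0, 0.03], "twist": [0, 0, 0], "grip": 1}, {"delta_pos": [0, 0, 0.038], "twist": [0, 0, 0], "grip": 1}, {"delta_pos": [0, 0, 0.043], "twist": [0, 0, 0], "grip": 1}])

```text
clock: 10.8
eef_pos: [594.5, 7.5, 181.3]
tcp_rot: [-3.125, 0.001, -1.675]
contact_force: [19.3, -3.5, 10.0]
opening: 0.005
```

```bash
python3 -c "
from h import *;go([-33,15,176])"
```

```text
clock 10.8 chest TCP [-24.3  15.7 181.3] yaw [-179.    0.  -96.] F [19.3 -3.5 10. ] units [0.001 0.015 0.009]
```

The finger came down on the far flank of the knob, with a 19 N sideways reading. I'll rise, shift back and look.

Emit:
carry_out(targets=[{"delta_pos": [0, 0, -0.03], "twist": [0, 0, 0], "grip": 1}, {"delta_pos": [0, 0, -0.07], "twist": [0, 0, 0], "grip": 1}, {"delta_pos": [0, 0.02, -0.07], "twist": [0, 0, 0], "grip": 1}, {"delta_pos": [0, 0.02, -0.07], "twist": [0, 0, 0], "grip": 1}])

```text
clock: 11.13
eef_pos: [574.2, 9.5, 220.9]
tcp_rot: [-3.141, 0.0, -1.675]
contact_force: [0.7, -0.6, -1.1]
opening: 0.0
```

```bash
python3 look.py c | grep -E "slope|barrel|knob|handle"; python3 -c "
from h import *;go([-44,15,200])
im,d=viewer.grab_frame('side');C=chest(cloud('side',d))
k=(d>0)&(C[...,0]>-66)&(C[...,0]<-20)&(abs(C[...,1]-18)<16)&(C[...,2]>160)&(C[...,2]<212)
print(k.sum(),C[k][C[k][:,2].argsort()][::4].round())"
```

```text
side lid slope -0.0005922353897474048 z0 149.96052141290238
  knob 0.68 [270. 186.] 8512 chest [ 13.4 -24.4 150.2] world [626.2 -36.6 150.2]
  handle 0.59 [271. 185.] 8311 chest [ 13.5 -24.8 150.2] world [626.5 -37.2 150.2]
top lid slope -0.0020215246185535077 z0 150.30902584881972
  handle 0.2 [354. 204.] 5106 chest [-75.3 -46.8 151.5] world [540.7 -48.6 151.5]
clock 11.93 chest TCP [-43.5  15.5 219.9] yaw [180.  -0. -96.] F [1.1 0.7 0.5] units [0.001 0.001 0.033]
77 [[-63.  21. 162.]
 [-62.   3. 165.]
 [-63.  26. 169.]
 [-66.  21. 171.]
 [-65.   8. 172.]
 [-63.  26. 173.]
 [-62.  13. 174.]
 [-39.  25. 174.]
 [-57.  21. 176.]
 [-58.  19. 177.]
 [-33.  21. 178.]
 [-43.  24. 179.]
 [-46.  23. 180.]
 [-33.  21. 182.]
 [-47.  23. 183.]
 [-44.  23. 184.]
 [-36.  16. 186.]
 [-38.  27. 187.]
 [-44.  18. 188.]
 [-43.  24. 189.]]
```

View pics/c.png

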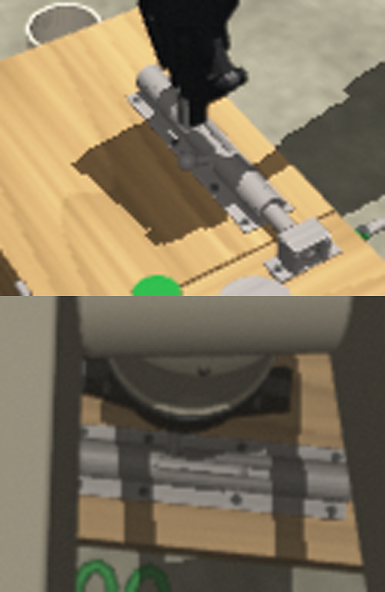

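The side view shows the knob partly down, at crop pixel about (190,157). It is near chest (-40, 181), about 65° over. Pressing straight down from x = -43.

Emit:
carry_out(targets=[{"delta_pos": [0, 0, 0.03], "twist": [0, 0, 0], "grip": 1}, {"delta_pos": [0, 0, 0.045], "twist": [0, 0, 0], "grip": 1}, {"delta_pos": [0, 0, 0.055], "twist": [0, 0, 0], "grip": 1}, {"delta_pos": [0, 0, 0.062], "twist": [0, 0, 0], "grip": 1}, {"delta_pos": [0, 0, 0.067], "twist": [0, 0, 0], "grip": 1}])

```text
clock: 12.4
eef_pos: [575.6, 9.4, 179.4]
tcp_rot: [-3.141, -0.0, -1.675]
contact_force: [0.5, 1.0, 1.1]
opening: 0.007
```

```bash
python3 -c "
from h import *;go([-43,15,175])"
```

```text
clock 12.4 chest TCP [-43.2  15.5 179.4] yaw [-180.   -0.  -96.] F [0.5 1.  1.1] units [ 0.001 -0.     0.007]
```

Emit:
carry_out(targets=[{"delta_pos": [0, 0, 0.003], "twist": [0, 0, 0], "grip": 1}, {"delta_pos": [0, 0, 0.005], "twist": [0, 0, 0], "grip": 1}, {"delta_pos": [0, 0, 0.007], "twist": [0, 0, 0], "grip": 1}, {"delta_pos": [0, 0, 0.008], "twist": [0, 0, 0], "grip": 1}, {"delta_pos": [0, 0, 0.008], "twist": [0, 0, 0], "grip": 1}])

```text
clock: 12.82
eef_pos: [575.7, 9.4, 175.6]
tcp_rot: [-3.141, 0.0, -1.675]
contact_force: [-1.1, -1.3, 4.7]
opening: 0.001
```

Emit:
carry_out(targets=[{"delta_pos": [0, 0, 0.002], "twist": [0, 0, 0], "grip": 1}, {"delta_pos": [0, 0, 0.003], "twist": [0, 0, 0], "grip": 1}, {"delta_pos": [0, 0, 0.003], "twist": [0, 0, 0], "grip": 1}])

```text
clock: 13.07
eef_pos: [575.9, 9.4, 174.9]
tcp_rot: [-3.14, 0.0, -1.675]
contact_force: [-4.1, -0.4, 14.4]
opening: -0.002
```

Hard stop: 14 N with almost no travel, at the expected height. I'll withdraw and check.

Emit:
carry_out(targets=[{"delta_pos": [0, 0, -0.06], "twist": [0, 0, 0], "grip": 1}, {"delta_pos": [0, 0, -0.12], "twist": [0, 0, 0], "grip": 1}, {"delta_pos": [0, 0, -0.18], "twist": [0, 0, 0], "grip": 1}, {"delta_pos": [0.05, 0, -0.2], "twist": [0, 0, 0], "grip": 1}, {"delta_pos": [0.1, 0, -0.2], "twist": [0, 0, 0], "grip": 1}])

```text
clock: 13.48
eef_pos: [571.0, -50.1, 297.7]
tcp_rot: [-3.135, 0.0, -1.672]
contact_force: [1.1, -0.7, -0.7]
opening: 0.001
```

Emit:
carry_out(targets=[{"delta_pos": [0.35, 0.1, 0], "twist": [0, 0, 0], "grip": 1}, {"delta_pos": [0.35, 0.1, 0], "twist": [0, 0, 0], "grip": 1}, {"delta_pos": [0.35, 0.1, 0], "twist": [0, 0, 0], "grip": 1}, {"delta_pos": [0.35, 0.1, 0], "twist": [0, 0, 0], "grip": 1}, {"delta_pos": [0.35, 0.1, 0], "twist": [0, 0, 0], "grip": 1}])

```text
clock: 13.9
eef_pos: [490.1, -245.0, 293.3]
tcp_rot: [-3.141, -0.0, -1.675]
contact_force: [1.2, -0.4, 0.3]
opening: -0.002
```

Emit:
carry_out(targets=[{"delta_pos": [0.3, 0.1, 0], "twist": [0, 0, 0], "grip": 1}, {"delta_pos": [0.3, 0.1, 0], "twist": [0, 0, 0], "grip": 1}, {"delta_pos": [0.3, 0.1, 0], "twist": [0, 0, 0], "grip": 1}, {"delta_pos": [0.3, 0.1, 0], "twist": [0, 0, 0], "grip": 1}, {"delta_pos": [0.3, 0.1, 0], "twist": [0, 0, 0], "grip": 1}])

```text
clock: 14.32
eef_pos: [410.7, -419.6, 293.2]
tcp_rot: [3.141, -0.001, -1.677]
contact_force: [0.3, 0.2, -0.0]
opening: -0.001
```

```bash
python3 look.py d; python3 -c "
from h import *
for cam in('side','top'):
    im,d=viewer.grab_frame(cam);C=chest(cloud(cam,d))
    k=(d>0)&(C[...,0]>-55)&(C[...,0]<-20)&(abs(C[...,1]-18)<18)&(C[...,2]>163)&(C[...,2]<212)
    print(cam,k.sum(),np.median(C[k],0).round(1),C[k].min(0).round(1),C[k].max(0).round(1))"
```

```text
side lid slope -0.00011269241845331079 z0 149.96102457055417
  knob 0.54 [302. 182.] 45 chest [-38.9  21.1 171.2] world [580.9  15.1 171.2]
  thread_reel 0.55 [292. 233.] 372 chest [ 69.1 151.5 191. ] world [701.4 132.4 191. ]
  pin_tin 0.68 [324. 230.] 602 chest [  0.3 181.5 171.5] world [636.5 169.6 171.5]
  mug 0.68 [257. 134.] 189 chest [ -87.  -328.3   75.2] world [ 495.2 -328.    75.2]
  glue_pot 0.76 [375. 283.] 751 chest [-65.5 300.6  63.4] world [584.  294.9  63.4]
  scissors 0.67 [374. 200.] 114 chest [-273.2   50.7    8. ] world [350.8  67.8   8. ]
top lid slope -0.001137953536354791 z0 150.25255638556743
  knob 0.54 [322. 188.] 72 chest [-44.7  15.  172.2] world [574.    9.3 172.2]
  handle 0.65 [322. 187.] 60 chest [-44.5  15.4 172.5] world [574.3   9.4 172.5]
  thread_reel 0.83 [270. 132.] 409 chest [ 60.8 138.1 199.1] world [692.  119.9 199.1]
  pin_tin 0.81 [254. 167.] 777 chest [ -5.8 170.9 172. ] world [629.4 159.6 172. ]
  mug 0.88 [453. 225.] 1430 chest [ -77.  -311.4   47.9] world [ 507.4 -312.8   47.9]
  glue_pot 0.6 [211. 204.] 624 chest [-79.7 276.5  73.9] world [566.7 273.   73.9]
  scissors 0.6 [304. 254.] 641 chest [-182.9   43.6    9.8] world [440.4  60.    9.8]
side 44 [-36.9  21.3 171.2] [-54.8  15.6 164.6] [-29.5  28.8 177.1]
top 69 [-39.9  14.9 172.7] [-54.9   7.5 167.1] [-29.7  22.4 178.2]
```

View pics/d.png

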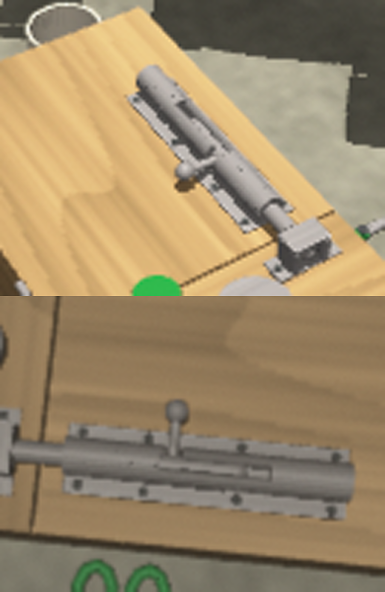

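The rod is in the keeper (top crop about (40,452)). The knob lies down in the notch (about (176,411)), centred near chest (-38, 15) with its top at about 177 mm. The lid is level and the bystanders are where they were. Handing in.

```bash
python3 -c "
from h import *;print(r.sense()['clock']);print(r.sign_off())"
```

```text
15.2167
the job is handed in; nothing more can be done
None
```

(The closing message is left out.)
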